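# Shut the packed stopper case in the wine cellar

### The arm

A 7-joint arm with a two-finger parallel gripper is mounted at the origin on the work surface. World frame = base frame: x ahead of the robot, y to its left, z up, the work surface at z = 0. Lengths are in m, angles in rad, forces in N, time in s.
With the tool pointing down it reaches from about 0.4 to 0.85 m from the base axis. Payload 6.9 kg.
Tool frame: the origin (TCP) lies midway between the tips of the shut fingers; the grasp point (between the pads) lies 19 mm behind it; z points along the fingers, y is the direction in which the jaws open and shut (so a half turn about z gives the same grasp; the last joint's range is limited). The gripper opens to 85 mm and grips with 20 to 120 N. Pads are 22 mm wide; open, the fingers measure 114 mm over their backs; the gripper's body (76 mm by 85 mm) begins 54 mm behind the grasp point. The pads swing forward as they close: fully open they stand 13 mm farther back than shut.
Start: joints at [1.361, 0.507, -0.238, 1.5, 0.126, 1.149, -0.155], TCP at [0.194, -0.594, 0.231] pointing down, gripper open.
Joint ranges: [-3.08, 3.08], [-0.24, 2.05], [-1.43, 1.35], [0, 2.5], [-1.52, 4.66], [0.17, 1.96], [-2.89, 2.89]. Speed limits (rad/s): [2.39, 2.39, 3.14, 3.14, 3.14, 3.14, 3.14].

### API

Orientations are given as a rotation vector (axis times angle).
In Python, from bench import arm, vision gives the robot as it stands.
- The arm moves only by the shell command python3 -m crank 'ROWS' [FORCE]. ROWS is JSON, a list of rows, each a list of 3 entries, a list of its own where there are three numbers: the shift along the tool's x, y, z in m, then the turn, a rotation vector about the tool's x, y, z in degrees, then the closure, from 0 (fully open) to 1 (shut). In form: [[[dx, dy, dz], [rx, ry, rz], fingers], ...]. A call has 1 to 8 rows; each row shifts and turns the commanded pose from where the row before left it, along the tool's axes as they then stand; what a row does not reach is not made up. A row lasts 1/10 s, in which the tool goes at most 50 mm and 8.59 degrees, less where a joint would pass 70% of its speed; a pose out of reach is approached as far as the arm can. A call is refused whole if a number of a shift passes 0.05 or a number of a turn 8.59, either way. A call with a gripper value outside its range is refused whole. The fingers move at their own pace and stop on an object; FORCE is the grip in N (left out, the last holds). Time passes only in rows, so rows that do not move let the fingers close. It gives the time, the measured TCP pose, the force and the opening at its end, in the units of the state.
- arm.get_state(): the state, without advancing time (a new reading comes with each control period).
- vision.capture(name): name is "scene" or "top" or "wrist"; returns (picture, depth): 384x512x3 uint8, red, green, blue; 384x512 float32, m along the optical axis (not along the pixel's ray), 0 where there is no reading.
- vision.camera_params(name): a dict with "K" (3x3 intrinsics, pixels), "D" ([k1, k2, p1, p2, k3] as OpenCV has them; the pictures are not rectified), "eye" and "attitude" of the camera in the world; the wrist camera has in their place "mount" (4x4, takes a point from camera to tool coordinates, whose origin is the TCP and whose axes are the flange's). Camera axes: x right, y up, looking along -z (the intrinsics and any distortion apply to the point x, -y, -z); pixel columns grow to the right and rows downward; lengths in m; the calibration is good to about 2 mm. A picture is of the moment at which its call begins: read the wrist's pose just before it. camera_params takes no time and is no camera call.
- arm.finish_job(): hands the job in, once; it reports no verdict.
The state is a dict: "t": time; "joint_positions": joint angles; "joint_velocities": joint speeds; "joint_efforts": joint torques, N m; "tool_pos": TCP position; "ee_rot": TCP orientation; "ft_force": force on the tool from outside, world axes, zero at the start; "moment": the same for the moment, N m; "opening": finger opening in m.
Only numpy, scipy, OpenCV 4.12 (cv2) and the standard library are available. Lean on these libraries where they do the work, as an engineer would, in place of code of your own. Each camera call takes 0.05 s, during which the arm holds its last target. There are 200 camera calls.

### The job

The pale pine case is packed with its bottle stoppers: slide its top hatch along the track until it is fully closed against the end of the frame, then let go. Leave the hatch of the dark walnut case where it is.

Things in the scene. Friction and masses are not known exactly. Their poses are not given: they have to be found in the camera images.
- pine_case: Pale pine box fixed to the table, 340 (its x) x 160 (y) x 100 mm high; brown rails and end stops on its rim rise to 116 mm. Origin: centre of underside, z up. Top: fixed deck at -x, opening at +x with blue lining and three steel stoppers. Its pine hatch (170 x 138 x 10 mm, top at 111 mm) slides along x and closes towards +x, which points away from the robot within 30 deg. Stands left or right
- pine_hatch (a joint): How far the pine hatch stands open, in m: 0 is closed against the end of the frame at +x, 0.155 is the fully open stop. It slides stiffly (2 N friction plus light damping), stays where it is left, and weighs about 0.3 kg
- pine_pull (a point): Centre of the top of the brass pull on the pine hatch: a solid ridge 16 mm thick along the case's x, 70 mm long along its y, 24 mm tall, its top 135 mm above the table. The hatch is flat and clear for 45 mm either side of it along x. Moves with the hatch; axes as the pine case; when closed it is 45 mm to +x of the case's origin
- walnut_pull (a point): The same point of the like brass pull on the walnut case's hatch. That case is a bystander of the same build and size (dark wood, dark metal rails, empty, grey lining), also open; its hatch is to be left where it is

How it is judged:
By the outcome, as a careful person would: the job done as asked, in the order asked, and still so for the second after the job is handed in, with the robot touching nothing.
It also fails if it takes over 29 s, if anything falls off the work surface, if the arm or the gripper's body presses on something with over 40 N, if the wrist force passes 120 N, or if a joint passes its speed limit or range.

## Working session

There is one attempt and no reset: what is moved stays moved. The work goes in short steps, Python scripts to look and compute and a shell command to move; the robot and the scene stay as the last step left them, time stands still between calls to the robot, and variables do not carry over. Pictures are saved under pics/ and viewed, about 8 in all and at most 12, crops included, and the job is handed in when it is done.

```bash
mkdir -p pics
python3 - <<'E'
from bench import arm, vision
import cv2,numpy as np
s=arm.get_state();print(s)
ims=[]
for n in("scene","top"):
    p,d=vision.capture(n);np.savez('cap_'+n,p=p,d=d);cv2.imwrite(f'pics/{n}.png',p[...,::-1]);print(n,vision.camera_params(n))
print(vision.camera_params("wrist"))
E
```

```text
{'t': 0.0, 'joint_positions': array([ 1.360515  ,  0.50829157, -0.23752982,  1.50114256,  0.12572627,
        1.1488982 , -0.15478951]), 'joint_velocities': array([ 0.0008147 , -0.0011845 ,  0.00041836,  0.00234566, -0.00185996,
       -0.00064571, -0.00025506]), 'joint_efforts': array([ 1.08125255e-04, -6.20612741e+01, -2.18679473e+00, -2.49661696e+01,
        1.26809953e-02,  1.21165029e-02,  3.43014074e-05]), 'tool_pos': array([ 0.19386264, -0.59364165,  0.23045523]), 'ee_rot': array([-3.10081040e+00, -4.93768452e-01,  5.24887257e-04]), 'ft_force': array([ 0.27067615, -0.51546647,  0.29125038]), 'moment': array([-0.00530862, -0.04202752,  0.00360611]), 'opening': 0.08517663037928076}
scene {'K': array([[433.84731836,   0.        , 250.29143516],
       [  0.        , 433.84731836, 183.78966065],
       [  0.        ,   0.        ,   1.        ]]), 'D': array([-0.15222614,  0.        ,  0.        ,  0.        ,  0.        ]), 'eye': array([1.19622367, 0.10905264, 0.85807322]), 'attitude': array([0.50190453, 0.60887116, 1.72868744])}
top {'K': array([[431.50599217,   0.        , 253
[... 200 characters left out ...]
: array([ 0.48421012, -0.02012103,  0.99846605]), 'attitude': array([ 0.1268891 , -0.12552506, -1.57305401])}
{'K': array([[313.32732437,   0.        , 255.88596495],
       [  0.        , 313.32732437, 188.13644331],
       [  0.        ,   0.        ,   1.        ]]), 'D': array([-0.03419163,  0.        ,  0.        ,  0.        ,  0.        ]), 'mount': array([[-1.43153545e-04,  9.64305655e-01,  2.64791585e-01,
         6.80843825e-02],
       [ 9.99999862e-01,  4.29943104e-06,  5.24969704e-04,
         3.40176514e-04],
       [ 5.05092801e-04,  2.64791623e-01, -9.64305523e-01,
        -1.41709537e-01],
       [ 0.00000000e+00,  0.00000000e+00,  0.00000000e+00,
         1.00000000e+00]])}
```

View pics/top.png

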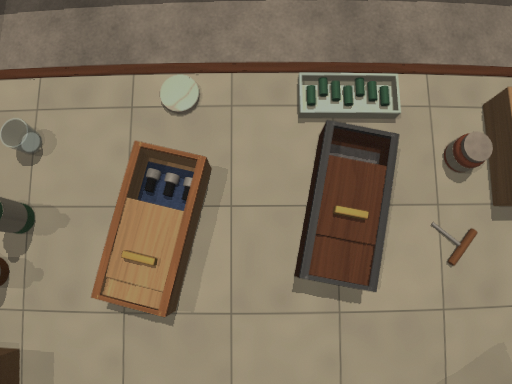

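View pics/scene.png

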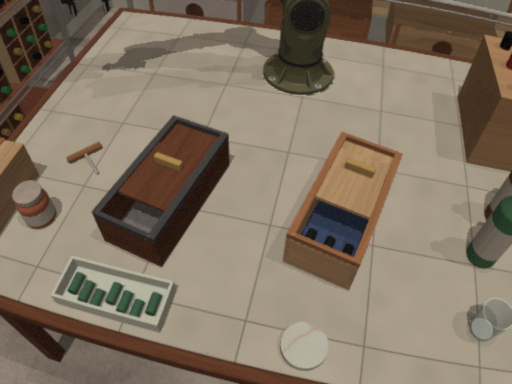

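```bash
cat > h.py <<'E'
import cv2,numpy as np
from scipy.spatial.transform import Rotation as R
def ray(cp,uv,eye,Rm):
    n=cv2.undistortPoints(np.array(uv,float).reshape(-1,1,2),cp['K'],cp['D'])[:,0]
    return np.c_[n[:,0],-n[:,1],-np.ones(len(n))]@Rm.T
def plane(cp,uv,z,eye=None,Rm=None):
    if eye is None: eye=cp['eye'];Rm=R.from_rotvec(cp['attitude']).as_matrix()
    d=ray(cp,uv,eye,Rm); return eye+d*((z-eye[2])/d[:,2])[:,None]
def yellow(p):
    h=cv2.cvtColor(p,cv2.COLOR_RGB2HSV)
    m=cv2.inRange(h,(20,130,90),(32,255,255))
    m=cv2.morphologyEx(m,cv2.MORPH_OPEN,np.ones((2,2)))
    c=[k for k in cv2.findContours(m,0,2)[0] if cv2.contourArea(k)>60]
    return c
E
python3 - <<'E'
from h import *
from bench import vision
for n in('top','scene'):
    p=np.load(f'cap_{n}.npz')['p'];cp=vision.camera_params(n)
    for c in yellow(p):
        b=cv2.minAreaRect(c);bx=cv2.boxPoints(b);w=plane(cp,bx,.135)
        e=sorted([w[1]-w[0],w[2]-w[1]],key=np.linalg.norm)
        print(n,np.round(b[0]),b[1],w.mean(0).round(4),[np.linalg.norm(x).round(3) for x in e],'long axis deg',np.degrees(np.arctan2(e[1][1],e[1][0])).round(1))
# outer left/right edges of pine rim in top, z=.116
cp=vision.camera_params('top')
w=plane(cp,[[136,143],[209,157],[94,299],[165,314]],.116);print(w.round(3))
for a,b in((2,0),(3,1)): print(np.degrees(np.arctan2(*(w[b]-w[a])[1::-1])))
for a,b in((0,1),(2,3)): print('y',90+np.degrees(np.arctan2(*(w[b]-w[a])[1::-1])))
E
```

```text
top [139. 258.] (31.037151336669922, 5.558892250061035) [0.4922 0.2111 0.135 ] [np.float64(0.011), np.float64(0.064)] long axis deg -102.8
top [352. 212.] (32.37039566040039, 5.800475120544434) [ 0.5824 -0.2194  0.135 ] [np.float64(0.012), np.float64(0.066)] long axis deg -101.3
[[0.736 0.231 0.116]
 [0.703 0.074 0.116]
 [0.409 0.307 0.116]
 [0.381 0.16  0.116]]
-13.21548065459461
-14.956798566288874
y -11.635185969242457
y -10.762683535916324
```

```bash
python3 -m crank '[[[0.03,-0.025,0],[0,0,0],1],[[0.03,-0.025,0],[0,0,0],1],[[0.03,-0.025,0],[0,0,0],1],[[0.03,-0.025,0],[0,0,0],1],[[0.03,-0.025,0],[0,0,0],1],[[0.03,-0.025,0],[0,0,0],1],[[0.03,-0.025,0],[0,0,0],1],[[0.03,-0.025,0],[0,0,0],1]]' 40
python3 -m crank '[[[0.03,-0.025,0],[0,0,0],1],[[0.03,-0.025,0],[0,0,0],1],[[0.03,-0.025,0],[0,0,0],1],[[0.03,-0.025,0],[0,0,0],1],[[0,0,0],[0,0,7.8],1],[[0,0,0],[0,0,7.8],1],[[0,0,0],[0,0,7.8],1],[[0,0,0],[0,0,7.8],1]]'
```

```text
t: 0.9
tool_pos: [0.3606, -0.3279, 0.2311]
ee_rot: [-3.102, -0.494, 0.0]
ft_force: [-0.0, -0.5, -0.7]
opening: 0.0001
t: 1.7
tool_pos: [0.4429, -0.1969, 0.231]
ee_rot: [-3.12, 0.367, 0.001]
ft_force: [0.2, -0.7, 0.0]
opening: -0.0002
```

```bash
python3 -m crank '[[[-0.01,-0.04,0],[0,0,0],1],[[-0.01,-0.04,0],[0,0,0],1],[[-0.01,-0.04,0],[0,0,0],1],[[-0.01,-0.04,0],[0,0,0],1],[[-0.01,-0.04,0],[0,0,0],1],[[-0.01,-0.04,0],[0,0,0],1],[[-0.01,-0.04,0],[0,0,0],1],[[-0.01,-0.04,0],[0,0,0],1]]'
python3 -m crank '[[[-0.01,-0.04,0],[0,0,0],1],[[-0.01,-0.04,0],[0,0,0],1],[[0,0,0],[0,0,0],1],[[0,0,0],[0,0,0],1]]'
cat > w.py <<'E'
import sys
from h import *
from bench import arm,vision
s=arm.get_state();p,d=vision.capture('wrist');cp=vision.camera_params('wrist')
cv2.imwrite(f'pics/{sys.argv[1]}.png',p[...,::-1])
T=np.eye(4);T[:3,:3]=R.from_rotvec(s['ee_rot']).as_matrix();T[:3,3]=s['tool_pos'];C=T@cp['mount']
print(s['t'],s['tool_pos'].round(4),s['ft_force'])
for c in yellow(p):
    b=cv2.minAreaRect(c);w=plane(cp,cv2.boxPoints(b),.135,C[:3,3],C[:3,:3])
    q=w.mean(0);e=max([w[1]-w[0],w[2]-w[1]],key=np.linalg.norm)
    print(np.round(b[0]),q.round(4),np.linalg.norm(e),np.degrees(np.arctan2(e[1],e[0])),'in tool',(T[:3,:3].T@(q-T[:3,3])).round(4))
E
python3 w.py w1
```

```text
t: 2.5
tool_pos: [0.4373, 0.1342, 0.2312]
ee_rot: [3.121, -0.359, -0.0]
ft_force: [1.3, -0.3, -0.5]
opening: -0.0
t: 2.9
tool_pos: [0.4359, 0.2157, 0.2309]
ee_rot: [3.121, -0.355, -0.001]
ft_force: [-0.2, -0.2, 0.5]
opening: 0.0003
2.9 [0.4359 0.2157 0.2309] [-0.2139183  -0.2000304   0.51528661]
[243. 114.] [0.4963 0.212  0.135 ] 0.06482999347976938 -103.00917731297639 in tool [ 0.0597 -0.0099  0.0958]
```

View pics/w1.png

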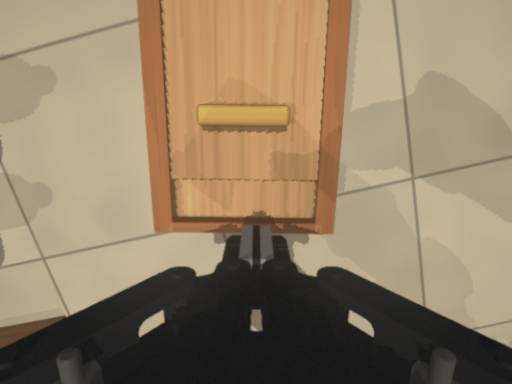

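The wrist picture shows the pine pull at (243,114), with the tool aligned to the case. The shut fingers sit behind it at about (257,240). I'll go down behind the pull, then push.

```bash
python3 -m crank '[[[0.015,-0.01,0.03],[0,0,0],1],[[0,0,0.04],[0,0,0],1],[[0,0,0.025],[0,0,0],1],[[0,0,0.016],[0,0,0],1],[[0,0,0],[0,0,0],1]]'
python3 -m crank '[[[0.01,0,0],[0,0,0],1],[[0.01,0,0],[0,0,0],1],[[0.01,0,0],[0,0,0],1],[[0.01,0,0],[0,0,0],1],[[0.01,0,0],[0,0,0],1],[[0.01,0,0],[0,0,0],1],[[0.01,0,0],[0,0,0],1]]'
python3 - <<'E'
from h import *
from bench import vision
p,d=vision.capture('top');cv2.imwrite('pics/t2.png',cv2.resize(p[120:330,60:260,::-1],None,fx=2.5,fy=2.5))
E
```

```text
t: 3.45
tool_pos: [0.4524, 0.2187, 0.1183]
ee_rot: [3.117, -0.362, -0.006]
ft_force: [-0.3, -0.6, -0.6]
opening: 0.0
t: 4.15
tool_pos: [0.5222, 0.2053, 0.1203]
ee_rot: [3.121, -0.359, -0.0]
ft_force: [-3.7, -0.3, 2.7]
opening: 0.0003
```

View pics/t2.png

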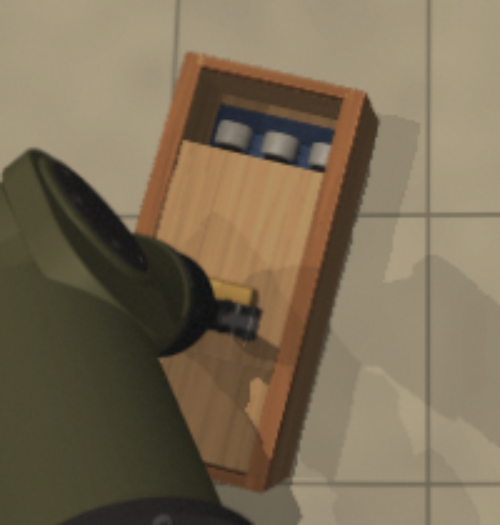

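The hatch is moving with the fingers behind the pull at about (235,300), and its leading edge is at about (250,155). I'll keep pushing and slow down near the end stop.

```bash
python3 -m crank '[[[0.01,0,0],[0,0,0],1],[[0.01,0,0],[0,0,0],1],[[0.01,0,0],[0,0,0],1],[[0.01,0,0],[0,0,0],1],[[0.005,0,0],[0,0,0],1],[[0.003,0,0],[0,0,0],1]]'
python3 -m crank '[[[0.003,0,0],[0,0,0],1],[[0.003,0,0],[0,0,0],1],[[0.003,0,0],[0,0,0],1]]'
python3 w.py w2
```

```text
t: 4.8
tool_pos: [0.569, 0.1942, 0.1201]
ee_rot: [3.121, -0.36, 0.0]
ft_force: [-4.1, -1.0, 0.7]
opening: -0.0003
t: 5.1
tool_pos: [0.5769, 0.1925, 0.1202]
ee_rot: [3.121, -0.358, -0.001]
ft_force: [-3.1, -1.3, -1.5]
opening: 0.0002
5.1 [0.5769 0.1925 0.1202] [-3.13617443 -1.30350261 -1.46357376]
```

View pics/w2.png

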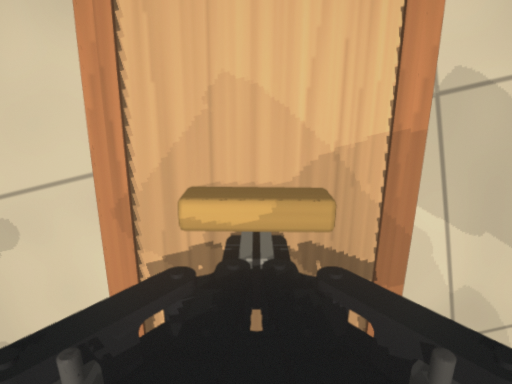

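The fingers are touching the pull at (257,235) and the force is steady at about 3 N, so the hatch is still sliding. I'll continue in small steps until the force rises.

```bash
for i in 1 2 3; do :; done
python3 -m crank '[[[0.002,0,0],[0,0,0],1],[[0.002,0,0],[0,0,0],1],[[0.001,0,0],[0,0,0],1]]'
python3 -m crank '[[[0.002,0,0],[0,0,0],1],[[0.001,0,0],[0,0,0],1]]'
```

```text
t: 5.45
tool_pos: [0.582, 0.1916, 0.1203]
ee_rot: [-3.121, 0.358, -0.0]
ft_force: [-3.0, -1.3, -1.0]
opening: -0.0001
t: 5.65
tool_pos: [0.5849, 0.1909, 0.1203]
ee_rot: [-3.121, 0.359, 0.0]
ft_force: [-5.0, -0.3, 0.5]
opening: 0.0
```

```bash
python3 -m crank '[[[0.002,0,0],[0,0,0],1],[[0.001,0,0],[0,0,0],1]]'
python3 -m crank '[[[0.002,0,0],[0,0,0],1],[[0,0,0],[0,0,0],1]]'
python3 - <<'E'
from h import *
from bench import vision
p,d=vision.capture('top');cv2.imwrite('pics/t3.png',cv2.resize(p[120:330,60:260,::-1],None,fx=2.5,fy=2.5))
E
```

```text
t: 5.85
tool_pos: [0.5849, 0.1909, 0.1202]
ee_rot: [3.12, -0.357, -0.008]
ft_force: [-13.6, -0.6, 8.1]
opening: -0.0001
t: 6.05
tool_pos: [0.5849, 0.1909, 0.1202]
ee_rot: [3.12, -0.355, -0.013]
ft_force: [-16.5, 0.0, 10.1]
opening: 0.0
```

View pics/t3.png

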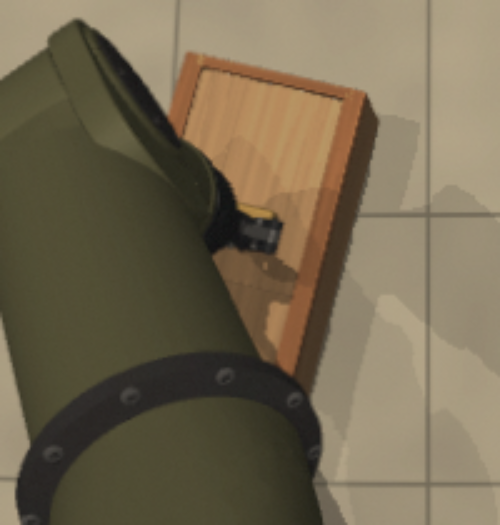

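The hatch has stopped dead: the tool no longer advances and the force is up to about 16 N. The picture shows its edge against the frame end at about (275,85). Now I'll back off and lift.

```bash
python3 -m crank '[[[-0.006,0,0],[0,0,0],1],[[-0.01,0,0],[0,0,0],1],[[-0.01,0,0],[0,0,0],1],[[0,0,-0.03],[0,0,0],1],[[0,0,-0.04],[0,0,0],1],[[-0.03,0,-0.04],[0,0,0],1],[[-0.03,0,0],[0,0,0],1],[[0,0,0],[0,0,0],1]]'
python3 w.py w3
python3 - <<'E'
from h import *
from bench import vision
p,d=vision.capture('scene');cv2.imwrite('pics/s4.png',p[...,::-1])
E
```

```text
t: 6.9
tool_pos: [0.5028, 0.2115, 0.2323]
ee_rot: [-3.12, 0.352, -0.003]
ft_force: [0.5, 0.6, -0.5]
opening: 0.0003
6.9 [0.5028 0.2115 0.2323] [ 0.45366044  0.58480086 -0.51044376]
[260.  50.] [0.6036 0.1857 0.135 ] 0.06434521241053458 -102.88308601361618 in tool [0.1038 0.0029 0.0975]
```

View pics/s4.png

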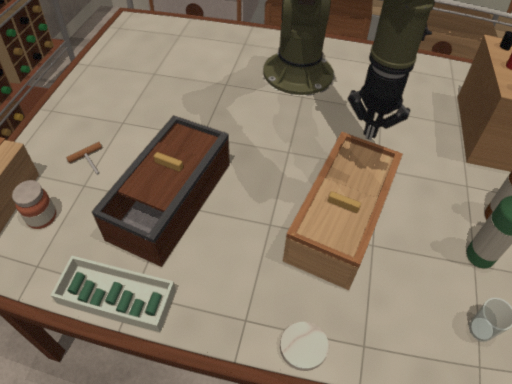

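View pics/w3.png

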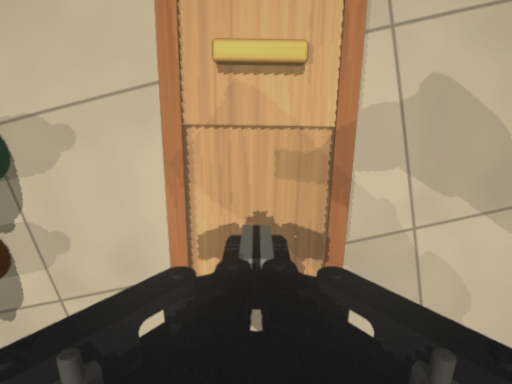

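The scene picture shows the pine opening fully covered, with its pull at (343,201). The walnut pull is still at (168,161), and the gripper is clear. The wrist picture puts the pine pull at (0.604, 0.186), which matches the closed position I predicted, (0.601, 0.183).

```bash
python3 -c "from bench import arm;print(arm.finish_job())"
```

```text
the job is handed in; nothing more can be done
None
```

The pine hatch is closed against the end of the frame, and the job is handed in. I pushed its brass pull along the track with shut fingers until it stopped dead, then backed off and lifted clear.

- **Stop reached:** the tool stopped advancing at the end, and the wrist force rose from about 3–5 N while sliding to about 16 N.
- **Hatch closed:** after I let go, the pull measured (0.604, 0.186), about 4 mm from the closed position I estimated, (0.601, 0.183). The pictures show no gap at the frame end.
- **Walnut hatch and robot:** the walnut hatch looks unmoved in the scene picture. The gripper is clear of everything, with wrist force near zero, and robot time was about 7 s.

No check failed. The "scene" camera never gave a measured position for either pull, because my colour mask found nothing there, so I judged the walnut hatch by eye.

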